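Load the firing stand and lid the jar

TASK

Get this ware ready for the kiln: rest the green tube in the low pair of notches of the cream firing stand and the terracotta tube in the high pair, each level, fully down in both notches and sticking out about equally at either end, and set the lid on the dark blue jar, knob up, so that it sits seated and level. Set the ware down without dropping it; the jar stays where it stands, and the beakers, bottle, bowl, mug and tins must not be pushed about or knocked over.

Things in the scene. Friction and masses are not known exactly. Their poses are not given: they have to be found in the camera images.
- stand: Fixed cream stand: base 125 x 140 x 12 mm, four Y-shaped props in two pairs, 16 mm thick at y = -58 and +58 mm, so tubes lie along its y axis. Low pair at x = -33 mm, high at x = +33 mm. Notches: 90 degree V, bottom 48 (low) or 92 mm (high) over the table, 57 mm wide, 28 mm deep; arms reach 36 mm either side in x. A tube in the high pair hampers access to the low. Origin: centre of underside
- stand_low (a point): where the centre of the green tube is when it rests in the low pair of notches (73.5 mm above the table); axes as the stand's
- stand_high (a point): where the centre of the clay tube is when it rests in the high pair of notches (111.8 mm above the table); axes as the stand's
- ware_board: fixed pale wooden board 200 (x) x 140 (y) x 12 mm on which both tubes start, lying along its x at y = -37 and +37 mm (which is where varies), each between four chocks 8 mm high at x = -68 and +68 mm. Origin: centre of the underside
- green_tube: celadon green glazed stoneware tube, 180 mm long, 36 mm in diameter, about 0.25 kg, dark ends. Origin: its centre; x along its length (y and z turn with it as it rolls)
- clay_tube: orange-brown (terracotta) tube, 180 mm long, 28 mm in diameter, about 0.18 kg, dark ends. Origin: its centre; x along its length (y and z turn with it as it rolls)
- jar: loose dark blue open jar, 100 mm outer diameter, 90 mm high, wall 6 mm (mouth 88 mm across), 0.6 kg. Origin: centre of the underside, z up
- jar_rim (a point): centre of the jar's mouth, level with the rim, 90 mm above the jar's underside
- lid: loose dark blue lid: boss 78 mm across, 8 mm high underneath; disc 108 mm across, 6 mm thick on it; upright cream knob 26 mm across from 14 to 44 mm above the underside. Starts on the table, knob up. Origin: centre of the boss's underside, z up. Seated: boss in the mouth, disc on the rim, origin 8 mm below the rim
- beaker_a: grey beaker 62 mm across, 70 mm high, bystander. Origin: centre of underside, z up (so for all bystanders)
- beaker_b: grey beaker like the other, standing close to the jar, bystander
- beaker_c: grey beaker like the others, standing close beside one of the tubes at a long side of the ware board, bystander
- glaze_bottle: white glaze bottle with orange cap, 54 mm across, 140 mm high, bystander
- bowl: olive-brown bowl 100 mm across, 50 mm high, bystander
- mug: olive-brown mug 68 mm across, 80 mm high, handle on its +y side, bystander
- tin_dark: dark blue tin with pale top, 74 mm across, 60 mm high, bystander
- tin_white: white glaze tub with green lid, 74 mm across, 90 mm high, bystander
There are look-alikes about, which are no part of the job. There is more than one size of the clay_tube; the one meant has the size given above.

How it is judged:
At the end, for the whole second after the job is handed in: Green tube in the low notches, terracotta in the high: within 6 mm across, 20 mm along, 5 mm in height of the seated place, 0.05 rad of the stand's y axis. Lid within 8 mm of the jar's centre, 3 mm of seated height; lid and jar level to 0.05 rad; tubes and lid at rest (x of green_tube in the frame of stand_low between -0.006 and 0.006 m and y of green_tube in the frame of stand_low between -0.02 and 0.02 m and z of green_tube in the frame of stand_low between -0.005 and 0.005 m and angle between the x axis of each of green_tube, clay_tube and the y axis of stand, either way round below 0.05 rad and linear speed of each of green_tube, clay_tube, lid below 0.02 m/s and x of clay_tube in the frame of stand_high between -0.006 and 0.006 m and y of clay_tube in the frame of stand_high between -0.02 and 0.02 m and z of clay_tube in the frame of stand_high between -0.005 and 0.005 m and horizontal distance between lid and jar_rim below 0.008 m and z of lid in the frame of jar_rim between -0.011 and -0.005 m and angle between each of lid, jar's own z axis and vertical below 0.05 rad); the robot touches nothing.
It fails at once if a tube or the lid is dropped (moves faster than 0.8 m/s while not held by the fingers) ((linear speed of green_tube above 0.8 m/s and contact force between green_tube and the fingers below 0.05 N) or (linear speed of clay_tube above 0.8 m/s and contact force between clay_tube and the fingers below 0.05 N) or (linear speed of lid above 0.8 m/s and contact force between lid and the fingers below 0.05 N)).
It fails at once if the jar is moved more than 30 mm or tipped over 0.35 rad (distance of jar from where it was at the start of the episode above 0.03 m or angle between jar's own z axis and vertical above 0.35 rad).
It fails at once if a bystander (beaker, bottle, bowl, mug, tin) is moved more than 30 mm or tipped over 0.35 rad ((distance of beaker_a from where it was at the start of the episode above 0.03 m or angle between beaker_a's own z axis and vertical above 0.35 rad) or (distance of beaker_b from where it was at the start of the episode above 0.03 m or angle between beaker_b's own z axis and vertical above 0.35 rad) or (distance of beaker_c from where it was at the start of the episode above 0.03 m or angle between beaker_c's own z axis and vertical above 0.35 rad) or (distance of glaze_bottle from where it was at the start of the episode above 0.03 m or angle between glaze_bottle's own z axis and vertical above 0.35 rad) or (distance of bowl from where it was at the start of the episode above 0.03 m or angle between bowl's own z axis and vertical above 0.35 rad) or (distance of mug from where it was at the start of the episode above 0.03 m or angle between mug's own z axis and vertical above 0.35 rad) or (distance of tin_dark from where it was at the start of the episode above 0.03 m or angle between tin_dark's own z axis and vertical above 0.35 rad) or (distance of tin_white from where it was at the start of the episode above 0.03 m or angle between tin_white's own z axis and vertical above 0.35 rad)).
It also fails if it takes over 69 s, if anything falls off the work surface, if the arm or the gripper's body presses on something with over 40 N, if the wrist force passes 120 N, or if a joint passes its speed limit or range.

ROBOT

A 7-joint arm with a two-finger parallel gripper is mounted at the origin on the work surface. World frame = base frame: x ahead of the robot, y to its left, z up, the work surface at z = 0. Lengths are in m, angles in rad, forces in N, time in s.
With the tool pointing down it reaches from about 0.375 to 0.925 m from the base axis. Payload 3.1 kg.
Tool frame: the origin (TCP) lies between the finger pads; the fingertips stand 8 mm ahead of it and the grasp point (between the pads) lies 11 mm behind it; z points along the fingers, y is the line along which they close (so a half turn about z gives the same grasp; the last joint's range is limited). The gripper opens to 85 mm and grips with 20 to 120 N. Pads are 22 mm wide; open, the fingers measure 114 mm over their backs; the gripper's body (76 mm by 85 mm) begins 54 mm behind the grasp point. The pads swing forward as they close: fully open they stand 13 mm farther back than shut.
Start: joints at [-1.205, 0.383, 0.044, 1.598, -0.018, 1.161, -0.05], TCP at [0.291, 0.581, 0.239] pointing down, gripper open.
Joint ranges: [-2.61, 2.61], [-0.41, 2.15], [-1.48, 1.57], [0, 2.5], [-1.57, 4.71], [0.05, 1.97], [-2.85, 2.85]. Speed limits (rad/s): [2.79, 2.79, 3.14, 3.14, 3.14, 3.14, 3.14].

INTERFACE

Orientations are given as a unit quaternion [x, y, z, w].
In Python, from plant import arm gives the robot as it stands.
- The arm moves only by the shell command python3 -m creep 'ROWS' [OPENING] [FORCE]. ROWS is JSON, a list of rows, each a list of 2 entries, a list of its own where there are three numbers: the shift along the tool's x, y, z in mm, then the turn about the tool's z in degrees. A call has 1 to 12 rows; each row shifts and turns the commanded pose from where the row before left it, along the tool's axes as they then stand; what a row does not reach is not made up. A row lasts 1/12 s, in which the tool goes at most 41.7 mm and 7.16 degrees, less where a joint would pass 70% of its speed; a pose out of reach is approached as far as the arm can. A call is refused whole if a number of a shift passes 41.7 or a number of a turn 7.16, either way. A call with a gripper value outside its range is refused whole. OPENING is the finger opening in mm, from 0 to 85.4, set as the call begins (- or left out, the last holds). The fingers move at their own pace and stop on an object; FORCE is the grip in N (left out, the last holds). Time passes only in rows, so rows that do not move let the fingers close. It gives the time, the measured TCP pose, the force, the opening and the grip force at its end, in the units of the state.
- arm.get_obs(): the state, without advancing time (a new reading comes with each control period).
- arm.get_image(name): name is "side" or "top"; returns a dict with "color" (384x512x3 uint8, blue, green, red), "range_z" (384x512 float32, m along the optical axis (not along the pixel's ray), 0 where there is no reading), "fx", "fy", "cx", "cy" (pixels), "k1" (the pictures are not rectified: a ray, as slopes to the right and down, at radius r is drawn at 1 + k1 r^2 times it, then the intrinsics apply), "R" (3x3) and "t" (3): a world point X has camera coordinates R X + t. Camera axes: x right, y down, z forward; pixel columns grow to the right and rows downward; lengths in m; the calibration is good to about 2 mm. A picture is of the moment at which its call begins.
- arm.sign_off(): hands the job in; it is judged then, once.
The state is a dict: "time": time; "qpos": joint angles; "qd": joint speeds; "tau": joint torques, N m; "ee_pos": TCP position; "eef_rot": TCP orientation; "contact_force": force on the tool from outside, world axes, zero at the start; "ft_torque": the same for the moment, N m; "opening": opening from 0.0 (shut) to 1.0 (fully open); "finger_force": force on a finger pad.
Only numpy, scipy, OpenCV 4.12 (cv2) and the standard library are available. Lean on these libraries where they do the work, as an engineer would, in place of code of your own. Each camera call takes 0.05 s, during which the arm holds its last target. There are 200 camera calls.

## Working session

There is one attempt and no reset: what is moved stays moved. The work goes in short steps, Python scripts to look and compute and a shell command to move; the robot and the scene stay as the last step left them, time stands still between calls to the robot, and variables do not carry over. Pictures are saved under pics/ and viewed, at most 10 in all, crops included, and the job is handed in when it is done.

```bash
ls; mkdir -p pics; cat > h.py <<'E'
import numpy as np, cv2
from plant import arm
def grab(n,f):
    d=arm.get_image(n); np.savez(f'pics/{f}.npz',**d); cv2.imwrite(f'pics/{f}.png',d['color']); return d
def load(f): return dict(np.load(f'pics/{f}.npz'))
def ray(d,u,v):
    x=(u-d['cx'])/d['fx']; y=(v-d['cy'])/d['fy']
    rd=np.hypot(x,y); r=rd
    for _ in range(20): r=rd/(1+d['k1']*r*r)
    s=np.where(rd>0,r/np.maximum(rd,1e-12),1)
    return np.stack([x*s,y*s,np.ones_like(x*s)],-1)
def cloud(d):
    v,u=np.mgrid[0:384,0:512].astype(float)
    P=ray(d,u,v)*d['range_z'][...,None]
    W=(P-d['t'])@d['R']
    W[d['range_z']<=0]=np.nan
    return W
def atz(d,u,v,z):
    r=ray(d,np.float64(u),np.float64(v))@d['R']; c=-d['R'].T@d['t']
    return c+r*(z-c[2])/r[2]
E
python3 - <<'E'
from h import *
for n in('side','top'):
    d=grab(n,n+'0'); print(n,d['fx'],d['cx'],d['cy'],d['k1'],-d['R'].T@d['t'],d['R'][2])
    cv2.imwrite(f'pics/{n}0b.png',cv2.resize(d['color'],(768,576),interpolation=cv2.INTER_CUBIC))
print(arm.get_obs())
E
```

```text
pics
side 454.2097536192576 258.9963949630514 199.0648269269853 0.018751022313285647 [ 0.38478284 -0.798821    1.13510124] [ 0.08228553  0.60737527 -0.790142  ]
top 369.2194116528165 258.37335654469814 195.00812387964632 -0.06935177540142391 [0.40660194 0.01027756 1.08866757] [ 0.1145598   0.01807534 -0.9932519 ]
{'time': 0.1, 'qpos': array([-1.20481311,  0.38377143,  0.04383323,  1.59941851, -0.01791972,
        1.16119975, -0.0499126 ]), 'qd': array([ 0.00118639, -0.00207059, -0.00015539, -0.00444421,  0.00177631,
        0.00079425, -0.00066927]), 'tau': array([ 2.75144310e-03, -4.34729362e+01,  1.02925379e+00, -2.50456238e+01,
        1.08046050e-02,  5.44057417e-03, -2.15529934e-05]), 'ee_pos': array([0.29038646, 0.58059316, 0.23800021]), 'eef_rot': array([ 2.29788322e-01,  9.73239889e-01, -1.18135986e-03, -2.23732226e-04]), 'contact_force': array([ 0.09821874, -0.52314464, -0.10246431]), 'ft_torque': array([ 0.05278105,  0.02130019, -0.04071035]), 'finger_force': 0.0, 'opening': 0.9975965885739221}
```

View pics/top0b.png

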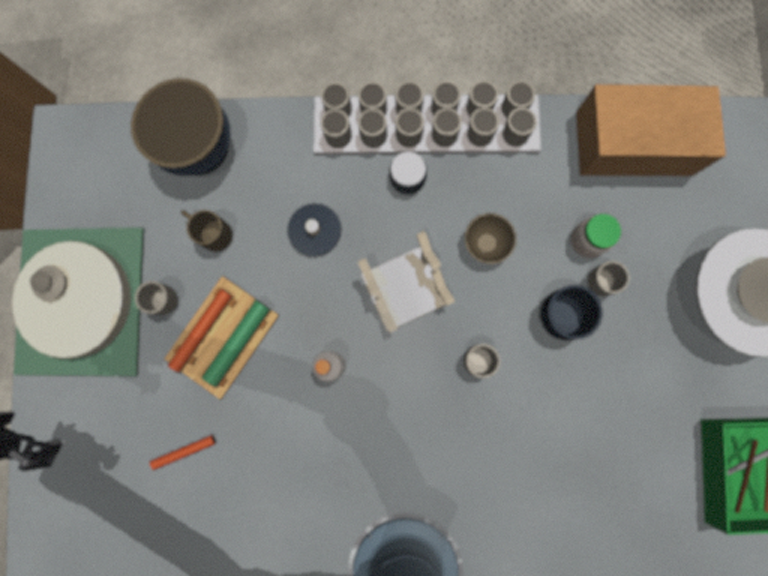

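View pics/side0b.png

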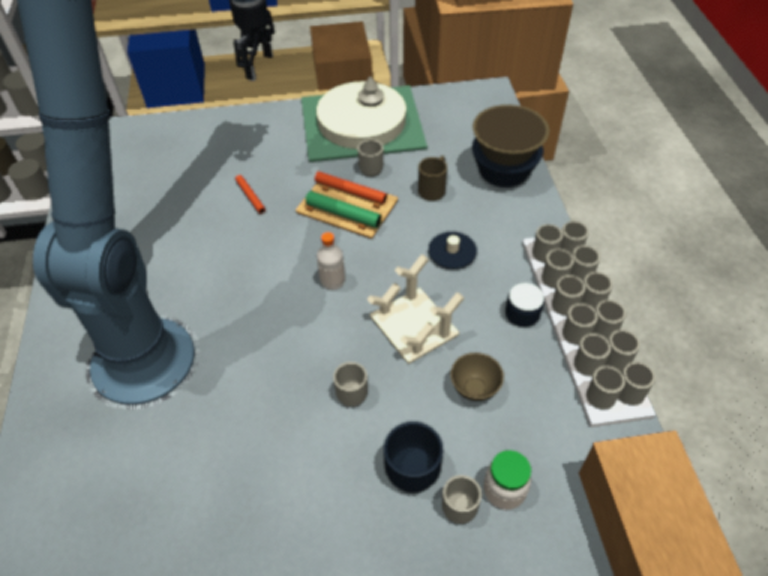

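Top view (768-wide picture): board with terracotta tube (200,330) and green tube (237,343), stand (405,282), lid (314,229), jar (571,312), and beaker_c (153,298) beside the clay tube. Terracotta candidates are the tube on the board (200,330) and the thin loose one at (183,452). The one on the board fits: it lies between chocks and is thicker. I'll measure both.

```bash
cat > m.py <<'E'
from h import *
def tube(d,W,mask,n):
    P=W[mask]; P=P[~np.isnan(P[:,0])]
    c=np.median(P,0); P=P[np.linalg.norm(P-c,axis=1)<.13]
    top=np.percentile(P[:,2],97)
    Q=P[:,:2]; m=Q.mean(0); u,s,vt=np.linalg.svd(Q-m,full_matrices=False); a=vt[0]; a=a*np.sign(a[0])
    p=(Q-m)@a; q=(Q-m)@vt[1]
    lo,hi=np.percentile(p,[.5,99.5]); qa,qb=np.percentile(q,[1,99])
    print(n,'ctr',(m+a*(lo+hi)/2+vt[1]*(qa+qb)/2).round(4),'len',round(hi-lo,4),'wid',round(qb-qa,4),'ang',round(np.degrees(np.arctan2(a[1],a[0])),2),'topz',round(top,4),len(P))
E
python3 - <<'E'
from m import *
for f in('top0','side0'):
    d=load(f);W=cloud(d); hsv=cv2.cvtColor(d['color'],cv2.COLOR_BGR2HSV).astype(int)
    h,s,v=hsv[...,0],hsv[...,1],hsv[...,2]
    onb=(W[...,2]>.015)&(W[...,1]>.2)&(W[...,1]<.6)&(W[...,0]<.75)
    print(f)
    m=onb&(h<9)&(s>140); 
    k,l=cv2.connectedComponents(m.astype(np.uint8))
    for i in range(1,k):
        if (l==i).sum()>60: tube(d,W,l==i,'clay%d'%i)
    m=onb&(h>55)&(h<85)&(s>100)
    k,l=cv2.connectedComponents(m.astype(np.uint8))
    for i in range(1,k):
        if (l==i).sum()>60: tube(d,W,l==i,'green%d'%i)
    # generic blobs higher than 25 mm
    k,l=cv2.connectedComponents(((W[...,2]>.03)&(W[...,0]>.3)).astype(np.uint8))
    for i in range(1,k):
        P=W[l==i]
        if len(P)>80:
            zt=np.percentile(P[:,2],98); Q=P[P[:,2]>zt-.012][:,:2].astype(np.float32)
            (cx,cy),r=cv2.minEnclosingCircle(Q)
            print('blob',len(P),'ztop %.3f c (%.3f %.3f) r %.3f'%(zt,cx,cy,r))
t=cv2.imread('pics/top0.png')[130:330,90:350]; s=cv2.imread('pics/side0.png')[100:260,150:350]
cv2.imwrite('pics/cropA.png',cv2.resize(t,(780,600),interpolation=cv2.INTER_CUBIC))
cv2.imwrite('pics/cropB.png',cv2.resize(s,(750,600),interpolation=cv2.INTER_CUBIC))
E
```

```text
top0
clay1 ctr [0.4577 0.3927] len 0.1724 wid 0.0206 ang -34.43 topz 0.0429 434
clay2 ctr [0.2236 0.427 ] len 0.1264 wid 0.0148 ang -67.14 topz 0.0239 217
green1 ctr [0.4336 0.3192] len 0.17 wid 0.0251 ang -34.49 topz 0.0508 571
blob 3362 ztop 0.134 c (0.839 0.419) r 0.090
blob 751 ztop 0.084 c (0.883 -0.159) r 0.057
blob 719 ztop 0.084 c (0.881 0.131) r 0.055
blob 714 ztop 0.084 c (0.882 0.060) r 0.056
blob 714 ztop 0.083 c (0.881 -0.011) r 0.056
blob 695 ztop 0.084 c (0.881 -0.086) r 0.055
blob 745 ztop 0.084 c (0.880 -0.227) r 0.056
blob 5276 ztop 0.123 c (0.840 -0.479) r 0.138
blob 528 ztop 0.064 c (0.765 -0.012) r 0.035
blob 433 ztop 0.082 c (0.654 0.380) r 0.040
blob 329 ztop 0.053 c (0.630 -0.168) r 0.050
blob 669 ztop 0.093 c (0.636 -0.370) r 0.033
blob 3355 ztop 0.141 c (0.521 -0.648) r 0.046
blob 342 ztop 0.120 c (0.595 -0.044) r 0.036
blob 4638 ztop 0.097 c (0.548 0.690) r 0.020
blob 306 ztop 0.120 c (0.545 0.063) r 0.035
blob 291 ztop 0.073 c (0.551 -0.391) r 0.033
blob 295 ztop 0.072 c (0.522 0.477) r 0.033
blob 635 ztop 0.092 c (0.486 -0.310) r 0.050
blob 550 ztop 0.043
[... 582 characters left out ...]
084 c (0.661 0.377) r 0.042
blob 308 ztop 0.045 c (0.454 0.389) r 0.092
blob 465 ztop 0.052 c (0.430 0.317) r 0.092
blob 4713 ztop 0.085 c (0.876 -0.050) r 0.211
blob 449 ztop 0.142 c (0.389 0.139) r 0.014
blob 238 ztop 0.121 c (0.547 0.057) r 0.034
blob 162 ztop 0.078 c (0.487 0.032) r 0.035
blob 495 ztop 0.065 c (0.769 -0.014) r 0.037
blob 244 ztop 0.121 c (0.596 -0.046) r 0.035
blob 176 ztop 0.077 c (0.534 -0.072) r 0.037
blob 390 ztop 0.054 c (0.634 -0.167) r 0.051
blob 390 ztop 0.073 c (0.397 -0.146) r 0.032
blob 1014 ztop 0.093 c (0.486 -0.312) r 0.051
blob 6960 ztop 0.125 c (0.842 -0.474) r 0.132
blob 870 ztop 0.094 c (0.636 -0.372) r 0.033
blob 404 ztop 0.073 c (0.553 -0.392) r 0.031
```

View pics/cropA.png

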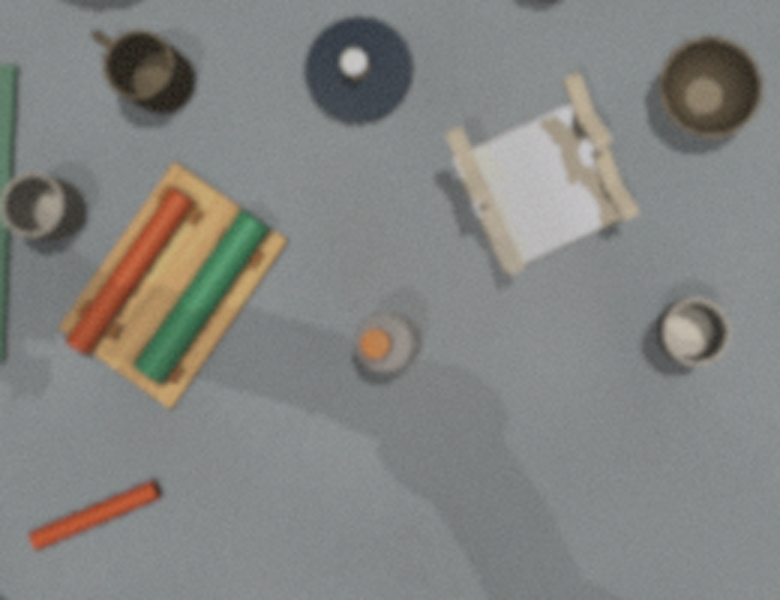

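View pics/cropB.png

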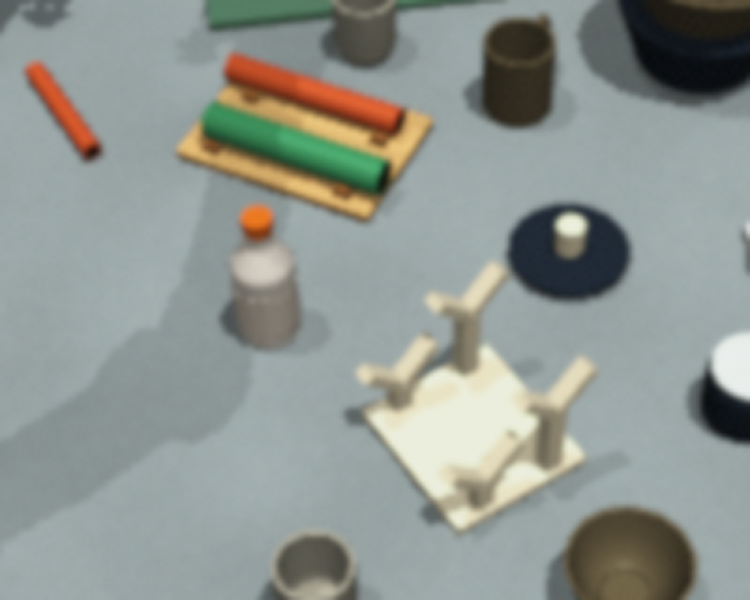

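Confirmed: the board's terracotta tube measures about 175 x 25+ mm, and the loose one about 130 x 16 mm, which is the look-alike. The stand's high props are on the far side. Next I'll fit the stand, lid and jar.

```bash
cat >> h.py <<'E'
def go(x,y,z,tyaw=None):
    from scipy.spatial.transform import Rotation as R
    o=arm.get_obs(); r=R.from_quat(o['eef_rot']); M=r.as_matrix()
    d=M.T@(np.array([x,y,z])-o['ee_pos'])*1000
    yw=np.degrees(np.arctan2(M[1,1],M[0,1]))
    print('t %.2f'%o['time'],'pos',o['ee_pos'].round(4),'yaw %.2f'%yw,'tilt %.2f'%np.degrees(np.arccos(-M[2,2])),'shift',d.round(1), '' if tyaw is None else 'turn %.2f'%(-((tyaw-yw+90)%180-90)),'op',round(o['opening'],3),'ff',round(o['finger_force'],1),'F',o['contact_force'].round(1))
E
python3 - <<'E'
from h import *
from scipy.optimize import least_squares
for f in('top0','side0'):
    d=load(f);W=cloud(d);P=W.reshape(-1,3);P=P[~np.isnan(P[:,0])]
    B=P[(np.hypot(P[:,0]-.541,P[:,1]+.006)<.11)&(P[:,2]>.035)]
    def fr(p):
        c,s=np.cos(p[2]),np.sin(p[2]); dx,dy=B[:,0]-p[0],B[:,1]-p[1]
        return c*dx+s*dy,-s*dx+c*dy
    def res(p):
        x,y=fr(p); hi=x>-.003 
        z0=np.where(hi,.092,.048); a=np.abs(x-np.where(hi,.033,-.033))
        zt=z0+np.minimum(a,.028)
        rz=np.where((B[:,2]>z0-.01)&(a<.04),B[:,2]-zt,0)
        ry=np.maximum(np.abs(np.abs(y)-.058)-.006,0)
        return np.r_[rz,2*ry]
    r=least_squares(res,[.541,-.006,np.radians(25)],loss='soft_l1',f_scale=.004)
    x,y,t=r.x; c,s=np.cos(t),np.sin(t)
    print(f,'stand',r.x[:2].round(4),np.degrees(t).round(2),'low',(x-.033*c).round(4),(y-.033*s).round(4),'high',(x+.033*c).round(4),(y+.033*s).round(4))
    # lid: table points dark near (.65,.17)
    K=P[(np.hypot(P[:,0]-.65,P[:,1]-.17)<.09)]
    k=K[K[:,2]>.03]; print('knob',((k.max(0)+k.min(0))/2).round(4),k[:,2].max().round(4),len(k))
    hsv=cv2.cvtColor(d['color'],cv2.COLOR_BGR2HSV)
    m=(hsv[...,2]<95)&(hsv[...,1]>60)&(np.hypot(W[...,0]-.65,W[...,1]-.17)<.08)&(W[...,2]>.007)
    Q=W[m]; 
    if len(Q): print('disc',cv2.minEnclosingCircle(Q[:,:2].astype(np.float32)),Q[:,2].mean())
    J=P[(np.hypot(P[:,0]-.486,P[:,1]+.311)<.056)&(P[:,2]>.082)]
    rr=least_squares(lambda p:np.hypot(J[:,0]-p[0],J[:,1]-p[1])-.047,[.486,-.311],loss='soft_l1',f_scale=.002)
    print('jar',rr.x.round(4),np.median(J[:,2]))
    # triangulate knob by colour centroid
    km=(np.hypot(W[...,0]-.65,W[...,1]-.17)<.06)&(W[...,2]>.038); v,u=np.nonzero(km); print('knobpix',u.mean(),v.mean(),atz(d,u.mean(),v.mean(),.044))
go(.4328,.3175,.15,55.65)
E
```

```text
top0 stand [ 0.5403 -0.0052] 24.77 low 0.5103 -0.019 high 0.5702 0.0086
knob [0.6572 0.1755 0.0391] 0.048 68
disc ((0.6685906648635864, 0.18194949626922607), 0.0409078486263752) 0.013669128137933022
jar [ 0.4852 -0.3099] 0.0891533880602724
knobpix 207.59016393442624 150.7704918032787 [0.65728741 0.17619695 0.044     ]
side0 stand [ 0.5421 -0.0073] 24.43 low 0.5121 -0.0209 high 0.5722 0.0064
knob [0.6621 0.1739 0.0388] 0.0475 56
disc ((0.660211980342865, 0.1756238043308258), 0.05387471616268158) 0.01443043239911543
jar [ 0.4855 -0.313 ] 0.08945180065515038
knobpix 302.27906976744185 160.58139534883722 [0.66108897 0.17346205 0.044     ]
t 0.10 pos [0.2904 0.5806 0.238 ] yaw 63.43 tilt 0.14 shift [-245.  -171.4   88.4] turn 7.78 op 0.998 ff 0.0 F [ 0.1 -0.5 -0.1]
```

```bash
python3 -m creep '[[[-24.5,-17.1,6],0],[[-24.5,-17.1,6],0],[[-24.5,-17.1,6],0],[[-24.5,-17.1,6],0],[[-24.5,-17.1,6],0],[[-24.5,-17.1,6],0],[[-24.5,-17.1,6],0],[[-24.5,-17.1,6],0],[[-24.5,-17.1,6],0],[[-24.5,-17.1,6],0],[[0,0,0],3.9],[[0,0,0],3.9]]' 62 30; python3 -m creep '[[[0,0,0],0],[[0,0,0],0]]'; python3 -c "
from h import *
go(.4328,.3175,.024,55.65)"
```

```text
time: 1.1
ee_pos: [0.4344, 0.315, 0.1782]
eef_rot: [0.3, 0.954, -0.001, -0.0]
contact_force: [-0.5, 1.7, -0.9]
opening: 0.725
finger_force: 0.0
time: 1.27
ee_pos: [0.433, 0.3187, 0.1789]
eef_rot: [0.295, 0.956, -0.0, -0.0]
contact_force: [-0.4, -0.7, -0.5]
opening: 0.722
finger_force: 0.0
t 1.27 pos [0.433  0.3187 0.1789] yaw 55.74 tilt 0.05 shift [ -0.6  -1.  154.9] turn 0.09 op 0.722 ff 0.0 F [-0.4 -0.7 -0.5]
```

```bash
python3 -m creep '[[[-0.6,-1,20],0],[[0,0,20],0],[[0,0,20],0],[[0,0,20],0],[[0,0,20],0],[[0,0,20],0],[[0,0,15],0],[[0,0,10],0],[[0,0,5],0],[[0,0,4],0],[[0,0,0],0],[[0,0,0],0]]'; python3 -m creep '[[[0,0,0],0],[[0,0,0],0],[[0,0,0],0],[[0,0,0],0],[[0,0,0],0],[[0,0,0],0],[[0,0,0],0],[[0,0,0],0]]' 20 50; python3 -m creep '[[[0,0,-5],0],[[0,0,-10],0],[[0,0,-20],0],[[0,0,-20],0],[[0,0,0],0],[[0,0,0],0]]'; python3 -c "
from h import *
go(.5112,-.020,.2,24.6)"
```

```text
time: 2.27
ee_pos: [0.4338, 0.3182, 0.0259]
eef_rot: [0.295, 0.955, 0.001, 0.0]
contact_force: [-0.2, -0.4, 0.0]
opening: 0.725
finger_force: 0.0
time: 2.93
ee_pos: [0.4363, 0.3213, 0.0276]
eef_rot: [0.295, 0.955, 0.004, 0.002]
contact_force: [3.1, 4.8, 5.0]
opening: 0.404
finger_force: 50.2
time: 3.43
ee_pos: [0.433, 0.3167, 0.0807]
eef_rot: [0.296, 0.955, -0.0, -0.0]
contact_force: [-0.2, 0.2, -3.3]
opening: 0.402
finger_force: 50.3
t 3.43 pos [0.433  0.3167 0.0807] yaw 55.60 tilt 0.04 shift [-254.7 -233.8 -119.2] turn 31.00 op 0.402 ff 50.3 F [-0.2  0.2 -3.3]
```

```bash
python3 -m creep '[[[0,0,-25],0],[[0,0,-30],0],[[0,0,-30],0],[[0,0,-30],0],[[-10.7,-9.8,-4],0],[[-15,-14,0],0],[[-23,-21,0],0],[[-23,-21,0],0],[[-23,-21,0],0],[[-23,-21,0],0],[[-23,-21,0],0],[[-23,-21,0],0]]'; python3 -m creep '[[[-23,-21,0],0],[[-23,-21,0],0],[[-23,-21,0],0],[[-15,-14,0],0],[[-7,-7,0],0],[[0,0,0],6.2],[[0,0,0],6.2],[[0,0,0],6.2],[[0,0,0],6.2],[[0,0,0],6.2],[[0,0,0],0],[[0,0,0],0]]'; python3 -c "
from h import *
for n in('side','top'):
    d=grab(n,n+'1');W=cloud(d);hsv=cv2.cvtColor(d['color'],cv2.COLOR_BGR2HSV)
    m=(hsv[...,0]>55)&(hsv[...,0]<85)&(hsv[...,1]>90)&(W[...,2]>.1)&(np.hypot(W[...,0]-.51,W[...,1]+.02)<.13)
    P=W[m];print(n,len(P));Q=P[:,:2];c=Q.mean(0);a=np.linalg.svd(Q-c,full_matrices=False)[2][0];p=(Q-c)@a
    print((c+a*(p.max()+p.min())/2).round(4),np.ptp(p).round(4),np.degrees(np.arctan2(a[1],a[0])).round(2)%180,np.percentile(P[:,2],[50,90,97]).round(4))
    s=P[np.argsort(p)];k=len(s)//5; print('ends z95',[np.percentile(q[:,2],95).round(4) for q in(s[:k],s[-k:])], 'midpts',s[:k].mean(0).round(4),s[-k:].mean(0).round(4))
go(.5112,-.02,.2,24.6)
"
```

```text
time: 4.43
ee_pos: [0.4815, 0.0985, 0.1966]
eef_rot: [0.296, 0.955, -0.002, -0.002]
contact_force: [-0.1, -0.3, -0.8]
opening: 0.4
finger_force: 50.7
time: 5.43
ee_pos: [0.5101, -0.0185, 0.1978]
eef_rot: [0.538, 0.843, -0.001, -0.001]
contact_force: [-0.9, 0.5, -2.0]
opening: 0.398
finger_force: 50.6
side 469
[ 0.5039 -0.0215] 0.1781 116.28999999999999 [0.2162 0.2204 0.2594]
ends z95 [np.float64(0.3049), np.float64(0.2202)] midpts [0.481  0.0185 0.2286] [ 0.5401 -0.0942  0.214 ]
top 0<string>:6: RuntimeWarning: Mean of empty slice.
  ret = um.true_divide(
Traceback (most recent call last):
IndexError: index 0 is out of bounds for axis 0 with size 0
```

```bash
python3 -c "
from h import *
d=grab('top','top1');go(.5112,-.02,.1,24.6)
s=cv2.imread('pics/side1.png')[130:280,210:360];t=d['color'][110:260,200:350]
cv2.imwrite('pics/c1.png',cv2.resize(np.hstack([s,t]),(800,400),interpolation=cv2.INTER_CUBIC))
W=cloud(load('side1'))
hsv=cv2.cvtColor(load('side1')['color'],cv2.COLOR_BGR2HSV)
m=(hsv[...,0]>55)&(hsv[...,0]<85)&(hsv[...,1]>90)&(W[...,2]>.15)&(W[...,2]<.23)&(np.hypot(W[...,0]-.51,W[...,1]+.02)<.13)
P=W[m];c=P.mean(0);a=np.linalg.svd(P-c,full_matrices=False)[2][0];p=(P-c)@a
print(c.round(4),a.round(3),np.ptp(p),(c+a*(p.max()+p.min())/2).round(4),np.percentile(P[:,2],[3,50,97]))
"
```

```text
t 5.58 pos [ 0.511  -0.0189  0.1987] yaw 24.75 tilt 0.08 shift [-1.2 -0.1 98.7] turn 0.15 op 0.402 ff 50.6 F [-0.2 -0.7 -2.4]
[ 0.5183 -0.0475  0.2151] [ 0.422 -0.906 -0.012] 0.1782576912852318 [ 0.5059 -0.0208  0.2154] [0.20609979 0.21597608 0.22068715]
```

View pics/c1.png

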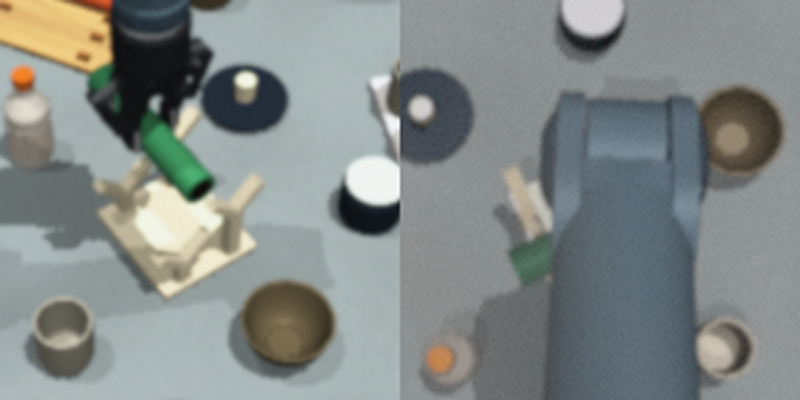

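The side view (left half of the crop) shows the green tube held level and lined up over the stand. It's about centred in the fingers, with its near end at crop (200,185). Lowering now.

```bash
python3 -m creep '[[[-1,0,15],0],[[0,0,20],0],[[0,0,20],0],[[0,0,20],0],[[0,0,18],0],[[0,0,12],0],[[0,0,6],0],[[0,0,4],0],[[0,0,0],0],[[0,0,0],0]]'; python3 -m creep '[[[0,0,3],0],[[0,0,3],0],[[0,0,2],0],[[0,0,0],0],[[0,0,0],0]]';  python3 -c "
from h import *
go(.5112,-.02,.0705,24.6)
"
```

```text
time: 6.42
ee_pos: [0.5128, -0.0201, 0.0849]
eef_rot: [0.54, 0.842, 0.0, 0.001]
contact_force: [-0.1, -0.5, -2.6]
opening: 0.405
finger_force: 50.6
time: 6.83
ee_pos: [0.5119, -0.02, 0.0762]
eef_rot: [0.54, 0.842, -0.0, -0.0]
contact_force: [0.4, 0.8, -1.9]
opening: 0.4
finger_force: 50.6
t 6.83 pos [ 0.5119 -0.02    0.0762] yaw 24.63 tilt 0.01 shift [ 0.3 -0.6  5.7] turn 0.03 op 0.4 ff 50.6 F [ 0.4  0.8 -1.9]
```

```bash
for i in 1; do python3 -m creep '[[[0,0,2],0],[[0,0,0],0],[[0,0,0],0]]'; python3 -m creep '[[[0,0,2],0],[[0,0,0],0],[[0,0,0],0]]';python3 -m creep '[[[0,0,1],0],[[0,0,0],0],[[0,0,0],0]]'; done | grep -E 'ee_pos|contact'
```

```text
ee_pos: [0.5119, -0.02, 0.0742]
contact_force: [1.2, 0.2, -3.2]
ee_pos: [0.5119, -0.02, 0.0722]
contact_force: [0.1, -0.0, -1.7]
ee_pos: [0.5124, -0.02, 0.0714]
contact_force: [0.3, 1.0, -1.2]
```

```bash
for i in 1; do python3 -m creep '[[[0,0,1],0],[[0,0,0],0],[[0,0,0],0]]'; python3 -m creep '[[[0,0,1],0],[[0,0,0],0],[[0,0,0],0]]';python3 -m creep '[[[0,0,1],0],[[0,0,0],0],[[0,0,0],0]]'; done | grep -E 'ee_pos|contact'
```

```text
ee_pos: [0.5127, -0.0199, 0.071]
contact_force: [-0.0, -0.2, 4.7]
ee_pos: [0.5128, -0.0199, 0.0709]
contact_force: [-3.4, 0.5, 11.2]
ee_pos: [0.5127, -0.0199, 0.0708]
contact_force: [-6.1, 0.7, 18.3]
```

```bash
python3 -m creep '[[[0,0,-2],0],[[0,0,0],0],[[0,0,0],0],[[0,0,0],0]]' 62; python3 -m creep '[[[0,0,0],0],[[0,0,0],0],[[0,0,-15],0],[[0,0,-20],0],[[0,0,-25],0],[[0,0,-25],0],[[0,0,-25],0],[[0,0,-20],0],[[0,0,0],0],[[0,0,0],0]]'; python3 -c "
from h import *
go(.4605,.394,.2,55.65)
"
```

```text
time: 8.67
ee_pos: [0.5116, -0.0201, 0.0699]
eef_rot: [0.54, 0.842, -0.0, -0.0]
contact_force: [-0.5, 0.3, 0.3]
opening: 0.725
finger_force: 0.0
time: 9.5
ee_pos: [0.5129, -0.02, 0.2013]
eef_rot: [0.54, 0.842, 0.001, 0.001]
contact_force: [-0.5, -0.1, 0.0]
opening: 0.728
finger_force: 0.0
t 9.50 pos [ 0.5129 -0.02    0.2013] yaw 24.63 tilt 0.17 shift [398.1 124.9   1.5] turn -31.02 op 0.728 ff 0.0 F [-0.5 -0.1  0. ]
```

```bash
python3 -m creep '[[[20,6,0],0],[[34,10.7,0],0],[[38,12,0],0],[[38,12,0],0],[[38,12,0],0],[[38,12,0],0],[[38,12,0],0],[[38,12,0],0],[[38,12,0],0],[[38,12,0],0],[[30,9.2,0],0],[[10,3,0],0]]' 50; python3 -m creep '[[[0,0,10],-6.2],[[0,0,10],-6.2],[[0,0,10],-6.2],[[0,0,10],-6.2],[[0,0,10],-6.2],[[0,0,0],0],[[0,0,0],0],[[0,0,0],0]]'; python3 -c "
from h import *
from m import tube
go(.4605,.394,.0235,55.65)
for f in('side','top'):
    d=grab(f,f+'2');W=cloud(d);hsv=cv2.cvtColor(d['color'],cv2.COLOR_BGR2HSV)
    for n,a,b,z in(('green',55,85,.05),('clay',0,9,.015)):
        m=(hsv[...,0]>=a)&(hsv[...,0]<b)&(hsv[...,1]>100)&(W[...,2]>z)&(W[...,2]<.11)&(np.hypot(W[...,0]-(.511 if z>.02 else .46),W[...,1]-(-.02 if z>.02 else .39))<.12)
        if m.sum()>50: tube(d,W,m,f+n)
"
```

```text
time: 10.5
ee_pos: [0.4552, 0.4006, 0.1977]
eef_rot: [0.536, 0.844, -0.001, -0.002]
contact_force: [-0.2, 1.2, -0.3]
opening: 0.584
finger_force: 0.0
time: 11.17
ee_pos: [0.4596, 0.3932, 0.1497]
eef_rot: [0.297, 0.955, -0.001, -0.0]
contact_force: [0.4, 0.1, 0.8]
opening: 0.589
finger_force: 0.0
t 11.17 pos [0.4596 0.3932 0.1497] yaw 55.46 tilt 0.07 shift [ -0.2   1.4 126.2] turn -0.19 op 0.589 ff 0.0 F [0.4 0.1 0.8]
sidegreen ctr [ 0.51  -0.021] len 0.1781 wid 0.031 ang -65.5 topz 0.0951 578
sideclay ctr [0.4575 0.3912] len 0.1792 wid 0.025 ang -34.4 topz 0.0445 310
topgreen ctr [ 0.5333 -0.0693] len 0.0618 wid 0.0267 ang -62.64 topz 0.0933 170
topclay ctr [0.457  0.3935] len 0.1753 wid 0.0207 ang -33.73 topz 0.043 352
```

```bash
python3 -m creep '[[[0,0.5,20],0],[[0,0,25],0],[[0,0,25],0],[[0,0,20],0],[[0,0,15],0],[[0,0,10],0],[[0,0,6],0],[[0,0,4],0],[[0,0,0],0],[[0,0,0],0]]'; python3 -m creep '[[[0,0,0],0],[[0,0,0],0],[[0,0,0],0],[[0,0,0],0],[[0,0,0],0],[[0,0,0],0],[[0,0,0],0],[[0,0,0],0]]' 15 50; python3 -m creep '[[[0,0,-5],0],[[0,0,-10],0],[[0,0,-20],0],[[0,0,-30],0],[[0,0,-40],0],[[0,0,-40],0],[[0,0,-35],0],[[0,0,0],0],[[0,0,0],0]]'; python3 -c "
from h import *
go(.5712,.0075,.22,24.6)"
```

```text
time: 12.1
ee_pos: [0.4606, 0.3948, 0.0262]
eef_rot: [0.296, 0.955, 0.001, 0.0]
contact_force: [0.8, -0.4, 0.2]
opening: 0.587
finger_force: 0.0
time: 12.77
ee_pos: [0.4609, 0.395, 0.0266]
eef_rot: [0.296, 0.955, 0.001, 0.001]
contact_force: [-1.3, -0.7, 6.5]
opening: 0.305
finger_force: 49.6
time: 13.52
ee_pos: [0.4613, 0.3954, 0.2088]
eef_rot: [0.296, 0.955, 0.003, 0.001]
contact_force: [-0.6, 0.1, -2.4]
opening: 0.309
finger_force: 49.5
t 13.52 pos [0.4613 0.3954 0.2088] yaw 55.62 tilt 0.37 shift [-309.7 -258.   -12.6] turn 31.02 op 0.309 ff 49.5 F [-0.6  0.1 -2.4]
```

```bash
python3 -m creep '[[[-15,-12.5,-10],0],[[-26.8,-22.3,0],0],[[-26.8,-22.3,0],0],[[-26.8,-22.3,0],0],[[-26.8,-22.3,0],0],[[-26.8,-22.3,0],0],[[-26.8,-22.3,0],0],[[-26.8,-22.3,0],0],[[-26.8,-22.3,0],0],[[-26.8,-22.3,0],0],[[-26.8,-22.3,0],0],[[-20,-17,0],0]]'; python3 -m creep '[[[-6.7,-5.5,0],0],[[0,0,0],6.2],[[0,0,0],6.2],[[0,0,0],6.2],[[0,0,0],6.2],[[0,0,0],6.2],[[0,0,0],0],[[0,0,0],0],[[0,0,0],0]]'; python3 -c "
from h import *
go(.5712,.0075,.125,24.6)
W=cloud(grab('side','side3'))
hsv=cv2.cvtColor(load('side3')['color'],cv2.COLOR_BGR2HSV)
m=(hsv[...,0]<9)&(hsv[...,1]>120)&(W[...,2]>.17)&(W[...,2]<.26)&(np.hypot(W[...,0]-.57,W[...,1]-.0075)<.12)
P=W[m];c=P.mean(0);a=np.linalg.svd(P-c,full_matrices=False)[2][0];p=(P-c)@a
print(c.round(4),a.round(3),np.ptp(p),(c+a*(p.max()+p.min())/2).round(4),np.percentile(P[:,2],[3,50,97]))"
```

```text
time: 14.52
ee_pos: [0.5656, 0.0106, 0.2127]
eef_rot: [0.297, 0.955, -0.002, -0.002]
contact_force: [1.4, -1.0, -2.1]
opening: 0.313
finger_force: 49.5
time: 15.27
ee_pos: [0.5689, 0.007, 0.2141]
eef_rot: [0.539, 0.842, -0.001, -0.001]
contact_force: [-0.5, 1.0, -1.1]
opening: 0.308
finger_force: 49.5
t 15.27 pos [0.5689 0.007  0.2141] yaw 24.81 tilt 0.14 shift [-0.6  2.5 89.1] turn 0.21 op 0.308 ff 49.5 F [-0.5  1.  -1.1]
[ 0.5796 -0.0234  0.2252] [ 0.411 -0.912 -0.02 ] 0.18305477721725866 [0.5666 0.0055 0.2259] [0.21546885 0.22575733 0.23097619]
```

```bash
python3 -m creep '[[[0,1.5,15],0],[[0,0,20],0],[[0,0,20],0],[[0,0,16],0],[[0,0,10],0],[[0,0,6],0],[[0,0,3],0],[[0,0,0],0],[[0,0,0],0]]'; python3 -m creep '[[[0,0,3],0],[[0,0,3],0],[[0,0,0],0],[[0,0,0],0],[[0,0,0],0]]';  python3 -c "
from h import *
go(.5712,.0075,.112,24.6)
"
```

```text
time: 16.07
ee_pos: [0.572, 0.007, 0.1261]
eef_rot: [0.54, 0.842, 0.0, 0.001]
contact_force: [-0.1, -0.2, -1.1]
opening: 0.307
finger_force: 49.5
time: 16.48
ee_pos: [0.5713, 0.0071, 0.1194]
eef_rot: [0.54, 0.842, 0.0, 0.0]
contact_force: [-0.3, 0.1, -1.3]
opening: 0.308
finger_force: 49.5
t 16.48 pos [0.5713 0.0071 0.1194] yaw 24.63 tilt 0.01 shift [0.5 0.1 7.4] turn 0.03 op 0.308 ff 49.5 F [-0.3  0.1 -1.3]
```

```bash
for i in 1; do python3 -m creep '[[[0,0,3],0],[[0,0,0],0],[[0,0,0],0]]'; python3 -m creep '[[[0,0,2],0],[[0,0,0],0],[[0,0,0],0]]';python3 -m creep '[[[0,0,1],0],[[0,0,0],0],[[0,0,0],0]]';python3 -m creep '[[[0,0,1],0],[[0,0,0],0],[[0,0,0],0]]';python3 -m creep '[[[0,0,1],0],[[0,0,0],0],[[0,0,0],0]]'; done | grep -E 'ee_pos|contact'
```

```text
ee_pos: [0.571, 0.0071, 0.116]
contact_force: [-0.1, 0.3, -2.1]
ee_pos: [0.5712, 0.0071, 0.1142]
contact_force: [0.1, 0.4, -1.9]
ee_pos: [0.5718, 0.0072, 0.1135]
contact_force: [0.6, 0.6, -1.0]
ee_pos: [0.5722, 0.0073, 0.1129]
contact_force: [1.2, 0.0, 1.7]
ee_pos: [0.5727, 0.0074, 0.1124]
contact_force: [0.8, 0.7, 5.0]
```

```bash
python3 -m creep '[[[0,0,1],0],[[0,0,0],0],[[0,0,0],0]]'; python3 -m creep '[[[0,0,1],0],[[0,0,0],0],[[0,0,0],0]]'; python3 -m creep '[[[0,0,-1],0],[[0,0,0],0],[[0,0,0],0],[[0,0,0],0]]' 44; python3 -m creep '[[[0,0,0],0],[[0,0,0],0],[[0,0,-15],0],[[0,0,-20],0],[[0,0,-25],0],[[0,0,-25],0],[[0,0,0],0],[[0,0,0],0]]'; python3 -c "
from h import *
go(.659,.175,.15,24.6)
"
```

```text
time: 17.98
ee_pos: [0.5727, 0.0075, 0.1123]
eef_rot: [0.54, 0.842, 0.001, 0.001]
contact_force: [-0.5, 1.2, 10.1]
opening: 0.306
finger_force: 50.8
time: 18.23
ee_pos: [0.5728, 0.0074, 0.1123]
eef_rot: [0.54, 0.842, 0.001, 0.001]
contact_force: [-2.8, 0.9, 15.0]
opening: 0.307
finger_force: 51.4
time: 18.57
ee_pos: [0.57, 0.0067, 0.1092]
eef_rot: [0.54, 0.842, -0.001, -0.001]
contact_force: [-0.1, 0.5, -0.2]
opening: 0.516
finger_force: 0.0
time: 19.23
ee_pos: [0.5726, 0.007, 0.1969]
eef_rot: [0.54, 0.842, 0.001, 0.001]
contact_force: [0.1, 0.5, -1.2]
opening: 0.513
finger_force: 0.0
t 19.23 pos [0.5726 0.007  0.1969] yaw 24.62 tilt 0.22 shift [116.7 148.4  47.4] turn 0.02 op 0.513 ff 0.0 F [ 0.1  0.5 -1.2]
```

```bash
python3 -m creep '[[[9,11,4],0],[[14,18,6],0],[[14,18,6],0],[[14,18,6],0],[[14,18,6],0],[[14,18,6],0],[[14,18,6],0],[[14,18,7],0],[[9.7,11.4,0],0],[[0,0,0],0],[[0,0,0],0],[[0,0,0],0]]'; python3 -c "
from h import *
from m import tube
go(.659,.175,.028,24.6)
for f in('side','top'):
    d=grab(f,f+'4');W=cloud(d);hsv=cv2.cvtColor(d['color'],cv2.COLOR_BGR2HSV)
    for n,a,b,c in(('green',55,85,(.511,-.02)),('clay',0,9,(.571,.0075))):
        m=(hsv[...,0]>=a)&(hsv[...,0]<b)&(hsv[...,1]>100)&(W[...,2]>.05)&(W[...,2]<.14)&(np.hypot(W[...,0]-c[0],W[...,1]-c[1])<.12)
        if m.sum()>50:
            tube(d,W,m,f+n); P=W[m];k=P-P.mean(0);print(np.linalg.svd(k,full_matrices=False)[2][0].round(3))
s=cv2.imread('pics/side4.png')[110:260,230:380];t=cv2.imread('pics/top4.png')[110:260,180:330]
cv2.imwrite('pics/c4.png',cv2.resize(np.hstack([s,t]),(800,400),interpolation=cv2.INTER_CUBIC))
"
```

```text
time: 20.23
ee_pos: [0.6566, 0.1737, 0.1468]
eef_rot: [0.54, 0.841, -0.001, -0.001]
contact_force: [-0.6, 0.7, -0.1]
opening: 0.518
finger_force: 0.0
t 20.23 pos [0.6566 0.1737 0.1468] yaw 24.58 tilt 0.18 shift [  0.3   3.1 118.8] turn -0.02 op 0.518 ff 0.0 F [-0.6  0.7 -0.1]
sidegreen ctr [ 0.5105 -0.0208] len 0.178 wid 0.0316 ang -65.49 topz 0.0943 578
[ 0.415 -0.91  -0.006]
sideclay ctr [0.5709 0.0058] len 0.1814 wid 0.0259 ang -65.02 topz 0.1291 479
[ 0.422 -0.906 -0.01 ]
topgreen ctr [ 0.5335 -0.069 ] len 0.0623 wid 0.0263 ang -64.04 topz 0.0923 176
[-0.438  0.899  0.   ]
topclay ctr [0.571 0.008] len 0.1767 wid 0.0245 ang -65.26 topz 0.1276 554
[-0.419  0.908  0.007]
```

View pics/c4.png

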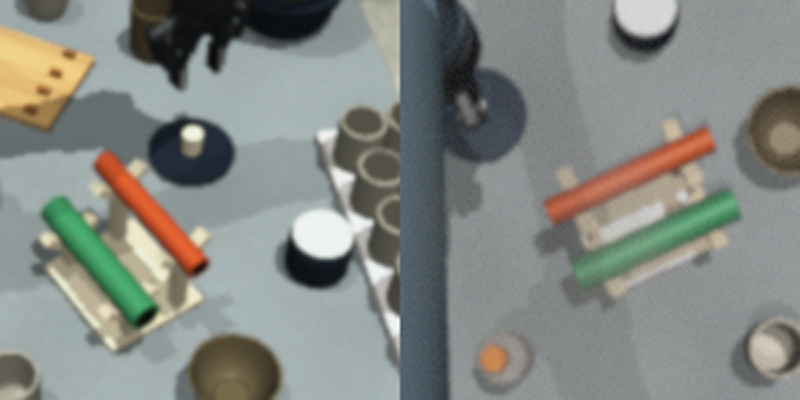

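Both tubes lie in their notches: in the side crop green runs (60,210)–(150,315) and terracotta (100,160)–(200,265). Both are level and centred, and the measured heights and angles agree. Lid next.

```bash
python3 -m creep '[[[0,2,20],0],[[0,0,25],0],[[0,0,25],0],[[0,0,20],0],[[0,0,14],0],[[0,0,8],0],[[0,0,4],0],[[0,0,1],0],[[0,0,0],0],[[0,0,0],0]]'; python3 -c "
from h import *
go(.659,.175,.028,24.6)";  python3 -m creep '[[[0,0,0],0],[[0,0,0],0],[[0,0,0],0],[[0,0,0],0],[[0,0,0],0],[[0,0,0],0],[[0,0,0],0],[[0,0,0],0]]' 12 60; python3 -m creep '[[[0,0,-5],0],[[0,0,-10],0],[[0,0,-20],0],[[0,0,-30],0],[[0,0,-40],0],[[0,0,-40],0],[[0,0,-35],0],[[0,0,0],0],[[0,0,0],0]]'; python3 -c "
from h import *
go(.4853,-.3115,.22)"
```

```text
time: 21.17
ee_pos: [0.6606, 0.176, 0.0328]
eef_rot: [0.54, 0.842, 0.001, 0.001]
contact_force: [-0.3, -0.5, -0.0]
opening: 0.516
finger_force: 0.0
t 21.17 pos [0.6606 0.176  0.0328] yaw 24.62 tilt 0.16 shift [-0.3 -1.9  4.8] turn 0.02 op 0.516 ff 0.0 F [-0.3 -0.5 -0. ]
time: 21.83
ee_pos: [0.6606, 0.1762, 0.0329]
eef_rot: [0.54, 0.842, 0.001, 0.001]
contact_force: [-0.6, -0.4, 5.1]
opening: 0.28
finger_force: 59.3
time: 22.58
ee_pos: [0.6612, 0.1759, 0.2152]
eef_rot: [0.54, 0.842, 0.003, 0.002]
contact_force: [0.6, 0.3, -1.9]
opening: 0.279
finger_force: 59.1
t 22.58 pos [0.6612 0.1759 0.2152] yaw 24.61 tilt 0.38 shift [-369.9 -362.9   -7. ]  op 0.279 ff 59.1 F [ 0.6  0.3 -1.9]
```

```bash
python3 -m creep '[[[-12,-12,0],0],[[-22,-21.6,0],0],[[-28,-27.5,0],0],[[-28,-27.5,0],0],[[-28,-27.5,0],0],[[-28,-27.5,0],0],[[-28,-27.5,0],0],[[-28,-27.5,0],0],[[-28,-27.5,0],0],[[-28,-27.5,0],0],[[-28,-27.5,0],0],[[-28,-27.5,0],0]]'; python3 -m creep '[[[-26,-24,0],0],[[-20,-19,0],0],[[-10,-11.3,0],0],[[0,0,10],0],[[0,0,20],0],[[0,0,20],0],[[0,0,15],0],[[0,0,0],0],[[0,0,0],0],[[0,0,0],0]]'; python3 -c "
from h import *
go(.4853,-.3115,.125)
for f in('side','top'): grab(f,f+'5')
d=load('side5');W=cloud(d)
Z=W[...,2]; m=(np.hypot(W[...,0]-.4853,W[...,1]+.3115)<.075)&(Z>.115)&(Z<.145); hsv=cv2.cvtColor(d['color'],cv2.COLOR_BGR2HSV)
m&=(hsv[...,2]<110)&(hsv[...,0]>95)&(hsv[...,0]<130)
Q=W[m];print(len(Q),np.median(Q[:,2]),cv2.minEnclosingCircle(Q[:,:2].astype(np.float32)),Q.min(0),Q.max(0))
cv2.imwrite('pics/c5.png',cv2.resize(d['color'][230:360,210:383],(798,600),interpolation=cv2.INTER_CUBIC))
"
```

```text
time: 23.58
ee_pos: [0.5067, -0.2388, 0.209]
eef_rot: [0.54, 0.842, -0.001, -0.002]
contact_force: [-0.4, -0.8, -3.0]
opening: 0.279
finger_force: 59.2
time: 24.42
ee_pos: [0.4838, -0.3109, 0.1459]
eef_rot: [0.54, 0.842, -0.0, -0.0]
contact_force: [-0.2, -0.2, -1.5]
opening: 0.279
finger_force: 59.1
t 24.42 pos [ 0.4838 -0.3109  0.1459] yaw 24.69 tilt 0.05 shift [-1.1  1.1 20.9]  op 0.279 ff 59.1 F [-0.2 -0.2 -1.5]
844 0.1277476962390362 ((0.4836403429508209, -0.31096580624580383), 0.05488738790154457) [ 0.42883259 -0.36466463  0.11860064] [ 0.53616698 -0.27643771  0.14357439]
```

View pics/c5.png

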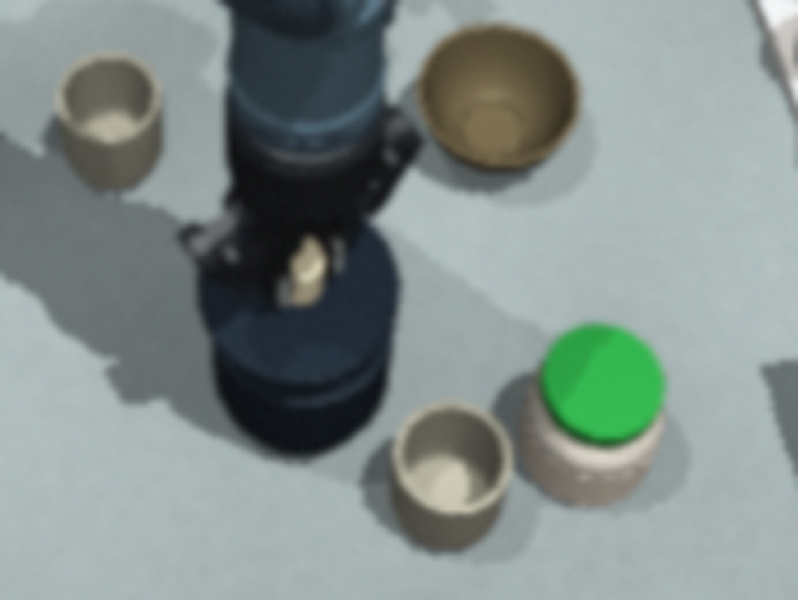

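The lid is held level over the jar (crop ~ (300,300)), knob up, about 2 mm off centre. Correcting that and lowering.

```bash
python3 -m creep '[[[-1.5,1,8],0],[[0,0,8],0],[[0,0,4],0],[[0,0,0],0],[[0,0,0],0],[[0,0,0],0]]'; python3 -m creep '[[[0,0,3],0],[[0,0,0],0],[[0,0,0],0]]';python3 -m creep '[[[0,0,2],0],[[0,0,0],0],[[0,0,0],0]]';python3 -m creep '[[[0,0,2],0],[[0,0,0],0],[[0,0,0],0]]'
```

```text
time: 25.02
ee_pos: [0.4852, -0.3128, 0.1262]
eef_rot: [0.54, 0.842, -0.0, -0.0]
contact_force: [-0.2, -0.1, -1.3]
opening: 0.277
finger_force: 59.1
time: 25.27
ee_pos: [0.4851, -0.3126, 0.1232]
eef_rot: [0.54, 0.842, 0.0, -0.0]
contact_force: [-0.0, 1.2, -1.9]
opening: 0.28
finger_force: 59.1
time: 25.52
ee_pos: [0.4851, -0.3126, 0.1212]
eef_rot: [0.54, 0.842, -0.0, -0.0]
contact_force: [-0.2, 0.2, -2.2]
opening: 0.277
finger_force: 59.1
time: 25.77
ee_pos: [0.4851, -0.3126, 0.1191]
eef_rot: [0.54, 0.842, -0.0, -0.0]
contact_force: [-0.2, 0.9, -1.5]
opening: 0.281
finger_force: 59.1
```

```bash
for i in 1; do python3 -m creep '[[[0,0,2],0],[[0,0,0],0],[[0,0,0],0]]';python3 -m creep '[[[0,0,1],0],[[0,0,0],0],[[0,0,0],0]]';python3 -m creep '[[[0,0,1],0],[[0,0,0],0],[[0,0,0],0]]';python3 -m creep '[[[0,0,1],0],[[0,0,0],0],[[0,0,0],0]]';done | grep -E 'ee_pos|contact'
```

```text
ee_pos: [0.485, -0.3126, 0.1171]
contact_force: [-1.0, -0.1, -1.5]
ee_pos: [0.4851, -0.3127, 0.1162]
contact_force: [0.2, 0.1, -1.3]
ee_pos: [0.4852, -0.3126, 0.1152]
contact_force: [0.0, -1.1, -2.7]
ee_pos: [0.4853, -0.3128, 0.1148]
contact_force: [-1.9, 0.5, 2.5]
```

Seated at the expected height, with contact at 0.115. Releasing and checking.

```bash
python3 -m creep '[[[0,0,0],0],[[0,0,0],0],[[0,0,0],0],[[0,0,0],0],[[0,0,0],0]]' 50; python3 -m creep '[[[0,0,-10],0],[[0,0,-20],0],[[0,0,-30],0],[[0,0,-40],0],[[0,0,-40],0],[[20,-20,0],0],[[30,-30,0],0],[[30,-30,0],0],[[30,-30,0],0],[[20,-20,0],0],[[0,0,0],0],[[0,0,0],0]]'; python3 -c "
from h import *
from m import tube
go(.4853,-.3115,.125)
for f in('side','top'):
    d=grab(f,f+'6');W=cloud(d);Z=W[...,2];hsv=cv2.cvtColor(d['color'],cv2.COLOR_BGR2HSV)
    m=(np.hypot(W[...,0]-.4853,W[...,1]+.3115)<.075)&(Z>.088)&(Z<.104)
    Q=W[m];A=np.c_[Q[:,:2]-Q[:,:2].mean(0),np.ones(len(Q))];co=np.linalg.lstsq(A,Q[:,2],rcond=None)[0]
    print(f,'lid',len(Q),np.median(Q[:,2]),cv2.minEnclosingCircle(Q[:,:2].astype(np.float32)),'slope',co[:2].round(3))
    k=W[(np.hypot(W[...,0]-.4853,W[...,1]+.3115)<.04)&(Z>.115)]; print('knob',((k.max(0)+k.min(0))/2).round(4),k[:,2].max())
    for n,a,b,c in(('green',55,85,(.511,-.02)),('clay',0,9,(.571,.0075))):
        m=(hsv[...,0]>=a)&(hsv[...,0]<b)&(hsv[...,1]>100)&(Z>.05)&(Z<.14)&(np.hypot(W[...,0]-c[0],W[...,1]-c[1])<.12)
        if m.sum()>50: tube(d,W,m,f+n)
    cv2.imwrite(f'pics/c6{f}.png',d['color'])
cv2.imwrite('pics/c6.png',cv2.resize(cv2.imread('pics/c6side.png')[130:360,210:383],(450,598),interpolation=cv2.INTER_CUBIC))
"
```

```text
time: 27.18
ee_pos: [0.4853, -0.3127, 0.1142]
eef_rot: [0.54, 0.842, -0.0, 0.0]
contact_force: [-0.1, -0.0, 0.9]
opening: 0.587
finger_force: 0.0
time: 28.18
ee_pos: [0.314, -0.2492, 0.2547]
eef_rot: [0.54, 0.841, 0.002, 0.001]
contact_force: [0.8, -1.2, 0.2]
opening: 0.586
finger_force: 0.0
t 28.18 pos [ 0.314  -0.2492  0.2547] yaw 24.57 tilt 0.22 shift [-127.9  129.4  130.2]  op 0.586 ff 0.0 F [ 0.8 -1.2  0.2]
side lid 1307 0.09654584607656264 ((0.48474082350730896, -0.3117547035217285), 0.0552840493619442) slope [-0.001  0.001]
knob [ 0.4857 -0.3134  0.1229] 0.13056138417956334
sidegreen ctr [ 0.5104 -0.0211] len 0.1778 wid 0.0309 ang -65.53 topz 0.0944 577
sideclay ctr [0.5705 0.0054] len 0.1801 wid 0.025 ang -65.12 topz 0.1287 436
top lid 1120 0.09563990854701135 ((0.4850213825702667, -0.3109436631202698), 0.054216016083955765) slope [-0.005 -0.006]
knob [ 0.4853 -0.3113  0.1226] 0.1298482978370412
topgreen ctr [ 0.5337 -0.0702] len 0.0604 wid 0.0264 ang -62.92 topz 0.0935 181
topclay ctr [0.5707 0.0082] len 0.176 wid 0.0244 ang -65.36 topz 0.128 558
```

View pics/c6.png

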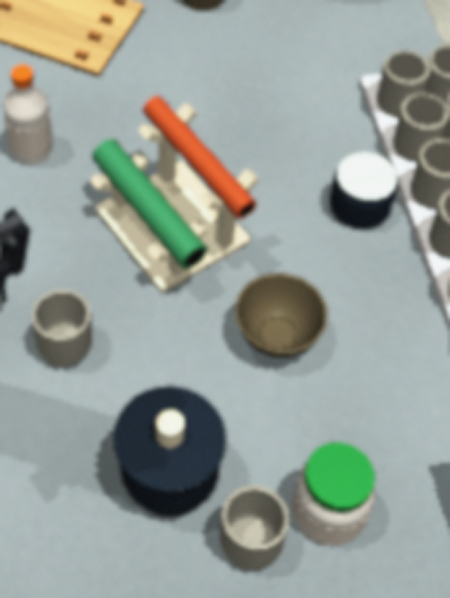

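The lid sits level on the jar (170,430) at z 0.096, both tubes rest in their notches, and the robot is clear of everything. Handing in.

```bash
python3 -m creep '[[[0,0,0],0],[[0,0,0],0],[[0,0,0],0],[[0,0,0],0]]' | head -1; python3 -c "
from plant import arm
print(arm.sign_off())"
```

```text
time: 28.62
the job is handed in; nothing more can be done
None
```

I handed the job in at 28.6 s with the green tube in the low notches, the terracotta tube in the high notches and the lid level on the jar. The final camera measurements agreed with this, but no verdict came back.

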